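Lock the lens ring and hold the test probe on the earth pad

ROBOT

A 7-joint arm with a two-finger parallel gripper is mounted at the origin on the work surface. World frame = base frame: x ahead of the robot, y to its left, z up, the work surface at z = 0. Lengths are in m, angles in degrees, forces in N, time in s.
With the tool pointing down it reaches from about 0.425 to 0.875 m from the base axis. Payload 4.7 kg.
Tool frame: the origin (TCP) lies midway between the tips of the shut fingers; the grasp point (between the pads) lies 19 mm behind it; z points along the fingers, y is the direction in which the jaws open and shut (so a half turn about z gives the same grasp; the last joint's range is limited). The gripper opens to 87 mm and grips with 3 to 60 N. Pads are 19 mm wide; open, the fingers measure 117 mm over their backs; the gripper's body (75 mm by 190 mm) begins 51 mm behind the grasp point.
Start: joints at [70.365, 18.392, -4.016, 83.108, 1.295, 78.541, -3.26], TCP at [0.227, -0.609, 0.197] pointing down, gripper open.
Joint ranges: [-163.93, 163.93], [-17.29, 119.83], [-79.2, 71.16], [3.27, 140.29], [-89.18, 269.18], [5.43, 117.66], [-154.24, 154.24]. Speed limits (degrees/s): [147.25, 147.25, 180, 180, 180, 180, 180].

INTERFACE

Orientations are given as [roll, pitch, yaw] about the fixed x, y, z axes, in that order (R = Rz(yaw) Ry(pitch) Rx(roll)).
In Python, from cell import env gives the robot as it stands.
- The arm moves only by the tool apply_moves, never from a script. Its argument "targets" is a list of rows, each a list of 2 entries, a list of its own where there are three numbers: the shift along the world's x, y, z in mm, then the turn, a rotation vector about the world's x, y, z in rad. A call has 1 to 8 rows; each row is the pose to reach, as a shift and turn from the pose commanded when the call began; what a row does not reach only later rows make up. A row lasts 1/10 s, in which the tool goes at most 50 mm and 8.59 degrees, less where a joint would pass 70% of its speed; a pose out of reach is approached as far as the arm can. A call with a gripper value outside its range is refused whole. "hand" is the finger opening in mm, from 0 to 87, set as the call begins (left out, the last holds). The fingers move at their own pace and stop on an object; "squeeze" is the grip in N (left out, the last holds). Time passes only in rows, so rows that repeat a pose let the fingers close. It gives the time, the measured TCP pose, the force and the opening at its end, in the units of the state.
- env.get_obs(): the state, without advancing time (a new reading comes with each control period).
- env.read_camera(name): name is "side" or "top"; returns a dict with "image" (420x560x3 uint8, red, green, blue), "camera_matrix" (3x3 intrinsics, pixels), "camera_from_world" (4x4, takes a point from world to camera coordinates). Camera axes: x right, y down, z forward; pixel columns grow to the right and rows downward; lengths in m; the calibration is good to about 2 mm. A picture is of the moment at which its call begins. There is no depth.
- env.sign_off(): hands the job in, once; it reports no verdict.
Trained networks look in a picture, given as the dict that the camera call returned (one of the last four; its "shot" number tells which), for a name from the list of things; names that differ only in an ending like _2 or _b are one class to them, and where a whole thing is asked for, a point or a joint stands for the part that bears it (a point fixed in the world has none). Each returns a list of dicts, best first, with "conf" (0 to 1); they miss things now and then, are a little off and sometimes report something else, mostly with a low value. They report only what shows in the picture. A call takes as long as a camera call. They do not tell look-alikes from the thing itself.
- env.regions_of(picture, target): "region" (420x560 bool, what is visible of it) and "rect" ([left, top, right, bottom] in pixels, round what is visible of it).
The state is a dict: "time_s": time; "qpos": joint angles; "joint_velocities": joint speeds; "effort": joint torques, N m; "tool_pos": TCP position; "tool_rot": TCP orientation; "force": force on the tool from outside, world axes, zero at the start; "wrist_torque": the same for the moment, N m; "grip_width": finger opening in m.
Only numpy, scipy, OpenCV 4.12 (cv2) and the standard library are available. Lean on these libraries where they do the work, as an engineer would, in place of code of your own. Each camera call takes 0.05 s, during which the arm holds its last target. There are 200 camera calls.

TASK

Get the open instrument on the bench ready for its earth test: first turn the lock ring round the upright lens barrel clockwise by its finger post, until the post stands in line with the raised bar on the deck. Then take the test probe from its stand and hold it square to the sloping block, with its sprung tip on the round pad in the middle of the slope and gently pressed about half way in. Finish while still holding the probe there, and leave the bottle, the jar and the tissue box where they stand.

Things in the scene. Friction and masses are not known exactly. Their poses are not given: they have to be found in the camera images.
- unit: The opened instrument, fixed: a low blue casing 220 (its x) x 240 mm (its y), grey deck 40 mm above the bench, white front (-x). Origin: centre of its underside. On the deck: the lens barrel with its lock ring (at x 0, y +55 mm; 46 mm across, top 71 mm above the bench) and the sloping earth block (at x +10, y -65 mm, top edge 75 mm above the bench). All else there is under 10 mm high.
- collar (a joint): Turn of the lock ring (rad), clockwise seen from above as it grows, 0 to 1.70 between its stops. Locked, with the finger post in line with the raised bar, at 1.30 (NOT at a stop: it can be turned 0.4 too far). It starts at 0 to 0.55. It turns stiffly (about 3 N at the post) and stays where it is left.
- collar_post (a point): Centre of the top end of the finger post of the lock ring: an upright round steel pin 12 mm in diameter, 48 mm from the ring's axis, free for 27 mm below this point, where it stands on a tab of the black ring (68 mm across). Its top is 90 mm above the bench. It moves with the ring.
- collar_axis (a point): Point on the vertical axis of the lock ring and barrel, at the height of the post's top.
- lock_mark (a point): Where collar_post must come to be locked (48 mm from the axis, at the height of the post's top). The mark itself is a raised white bar on the deck, 18 x 8 x 5 mm, lying radially beyond the ring, from 54 to 72 mm off the axis in this direction.
- pad (a point): Centre of the top of the round earth pad: a rigid brass disc 20 mm across, 2 mm proud of the sloping aluminium block (face 90 x 80 mm, sloping 0.35 rad = 20 degrees, its low edge towards the instrument's front). z axis: outward normal of the slope, leaning towards the instrument's front; y axis: level, along the slope's width. Four 8 mm screw heads sit near the block's corners.
- stand: The probe's dark steel stand, a fixed block 60 x 60 x 45 mm with an 11.5 mm hole right through its middle. Origin: centre of its underside. It is left or right of the instrument.
- probe: The test probe, 115 mm long, 0.09 kg, upright in the stand. Origin: on its axis at the shoulder resting on the stand's top; z along the axis away from the tip. White round handle 18 mm across, z 0 to 75 mm, with a black guard disc 26 mm across at z 0 to 5; shank 10 mm across, z 0 to -24; sprung tip 5 mm across, z -24 to -40. Lift it over 40 mm to clear the stand.
- probe_tip (a joint): How far the sprung tip is pushed into the probe (m): 0 free, 0.014 fully in. The spring gives 1.2 N to begin with and 0.3 N more per mm (3.3 N at half way, 0.007).
- tip (a point): The rounded end of the probe's tip, 40 mm from the probe's origin along its -z when free.
- wash_bottle: Bystander: white wash bottle, 56 mm across, 130 mm tall. Origin: centre of its underside.
- media_jar: Bystander: clear jar with a lid, 72 mm across, 120 mm tall. Origin: centre of its underside.
- tissue_box: Bystander: green tissue box, 110 x 120 x 70 mm. Origin: centre of its underside.
Not all that is in view belongs to the job. What is shaped like the probe but green, orange or pink is not meant.

How it is judged (in metres and radians):
On the way, in this order (a step that is already met when the one before it is completed fails the run):
1. the lock ring has been turned to its mark (within 0.12 rad) and rests there, before the probe is taken (value of joint collar between 1.18 and 1.42 rad and velocity of joint collar between -0.05 and 0.05 rad/s), for 0.3 s.
2. the probe is lifted clear of its stand by the gripper (height (world z) of probe above 0.09 m and contact force between the fingers and probe above 1 N and contact force between probe and stand below 0.05 N), for 0.1 s.
At the end, for the whole second after the job is handed in: Ring within 0.12 rad of its mark; the gripper holds the probe at rest, clear of the stand, tip within 10 mm of the pad centre, axis within 0.14 rad (8 degrees) of the slope normal, the sprung tip pushed in 3 to 11 mm, pressing on the instrument with 1 to 8 N (value of joint collar between 1.18 and 1.42 rad and distance between tip and pad below 0.01 m and angle between the z axis of probe and the z axis of pad, either way round below 0.14 rad and z of probe in the frame of pad above 0.02 m and value of joint probe_tip between 0.003 and 0.011 m and contact force between probe and unit between 1 and 8 N and contact force between the fingers and probe above 1 N and contact force between probe and stand below 0.05 N and linear speed of probe below 0.02 m/s); the arm keeps its last pose, push and grip.
It fails at once if the probe is pressed on the instrument with more than 20 N (contact force between probe and unit above 20 N).
It fails at once if the wash bottle is moved more than 20 mm (distance of wash_bottle from where it was at the start of the episode above 0.02 m).
It fails at once if the media jar is moved more than 20 mm (distance of media_jar from where it was at the start of the episode above 0.02 m).
It fails at once if the tissue box is moved more than 20 mm (distance of tissue_box from where it was at the start of the episode above 0.02 m).
It also fails if it takes over 48 s, if anything falls off the work surface, if the arm or the gripper's body presses on something with over 40 N, if the wrist force passes 120 N, or if a joint passes its speed limit or range.

## Working session

There is one attempt and no reset: what is moved stays moved. The work goes in short steps, Python scripts to look and compute and a tool call to move; the robot and the scene stay as the last step left them, time stands still between calls to the robot, and variables do not carry over. Pictures are saved under pics/ and viewed, about 8 in all and at most 12, crops included, and the job is handed in when it is done.

Besides the shell and the picture viewer there is one more tool, called after "Emit:" as name(argument=value, ...) on one line, values as JSON. apply_moves: Moves the arm, as the interface text tells. Its arguments: {"type":"object","properties":{"targets":{"type":"array","items":{"type":"array"}},"hand":{"type":"number"},"squeeze":{"type":"number"}},"required":["targets"]}

```bash
mkdir -p pics; ls; python3 - <<'E'
from cell import env
import cv2,numpy as np
o=env.get_obs();print(o)
for n in("side","top"):
    p=env.read_camera(n);cv2.imwrite(f"pics/{n}0.png",p["image"][:,:,::-1])
    print(n,p["camera_matrix"].tolist(),np.round(p["camera_from_world"],3).tolist())
    for t in["unit","collar","collar_post","pad","stand","probe","tip","lock_mark","wash_bottle","media_jar","tissue_box"]:
        try:
            for d in env.regions_of(p,t)[:3]:
                ys,xs=np.nonzero(d["region"]);print(t,round(d["conf"],2),np.round(d["rect"]),xs.mean().round(1),ys.mean().round(1),len(xs))
        except Exception as e:print(t,e)
E
```

```text
pics
{'time_s': 0.0, 'qpos': array([70.36510076, 18.43947119, -4.01704357, 83.17323483,  1.29481327,
       78.54181413, -3.2605789 ]), 'joint_velocities': array([ 0.05458658,  0.10796307,  0.09230358, -0.09528389,  0.05577679,
        0.10774413,  0.01553117]), 'effort': array([ 1.95732214e-04, -4.91278267e+01, -4.03824728e-01, -3.12525880e+01,
       -6.40644087e-02,  4.36417444e-02,  1.63689224e-04]), 'tool_pos': array([ 0.22678449, -0.60851693,  0.19577172]), 'tool_rot': array([-1.79890719e+02,  5.06886831e-03,  2.04454355e+01]), 'force': array([-0.05981092, -0.43932119,  0.3768789 ]), 'wrist_torque': array([-0.03015263,  0.05363478,  0.01326998]), 'grip_width': 0.08698817207693411}
side [[536.6370619928703, 0.0, 271.2647175899277], [0.0, 536.6370619928703, 214.04318867972788], [0.0, 0.0, 1.0]] [[0.984, -0.179, 0.001, -0.529], [-0.109, -0.6, -0.792, 0.139], [0.143, 0.779, -0.61, 1.195], [0.0, 0.0, 0.0, 1.0]]
unit 0.98 [213. 196. 349. 293.] 281.3 242.8 7982
collar 0.96 [248. 204. 286. 227.] 266.0 216.5 426
collar_post 0.96 [250. 202. 285. 225.] 265.7 216.5 415
pad 0.89 [278. 218. 
[... 683 characters left out ...]
-0.996, -0.016, -0.091, 0.549], [0.091, 0.006, -0.996, 1.309], [0.0, 0.0, 0.0, 1.0]]
unit 0.96 [227. 153. 328. 252.] 276.6 202.5 6159
collar 0.57 [250. 194. 268. 224.] 258.7 206.8 300
collar_post 0.6 [247. 197. 270. 227.] 258.6 208.8 284
pad 0.61 [281. 166. 313. 208.] 295.6 188.3 912
stand 0.64 [368. 223. 392. 244.] 378.9 233.5 393
probe 0.55 [367. 257. 383. 265.] 373.0 260.7 113
probe 0.51 [347. 233. 357. 244.] 351.2 239.5 78
lock_mark 0.72 [230. 154. 330. 251.] 276.6 202.6 6108
lock_mark 0.44 [391. 158. 442. 196.] 417.3 176.7 1802
wash_bottle 0.8 [164. 223. 187. 246.] 174.4 235.3 401
media_jar 0.66 [124. 168. 158. 196.] 141.5 181.6 737
tissue_box 0.74 [392. 156. 444. 194.] 417.4 176.5 1847
```

```bash
python3 - <<'E'
import cv2,numpy as np
s=cv2.imread("pics/side0.png");t=cv2.imread("pics/top0.png")
a=cv2.resize(s[110:420,200:420],None,fx=1.9,fy=1.9,interpolation=2)
b=cv2.resize(t[140:280,215:405],None,fx=2,fy=2,interpolation=2)
c=cv2.resize(t,None,fx=.68,fy=.68)
h=np.zeros((600,800,3),np.uint8);h[:589,:418]=a;h[:280,418:798]=b;h[290:290+c.shape[0],418:418+c.shape[1]]=c[:, :382]
cv2.imwrite("pics/m0.png",h)
E
```

```text
(no output)
```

View pics/m0.png

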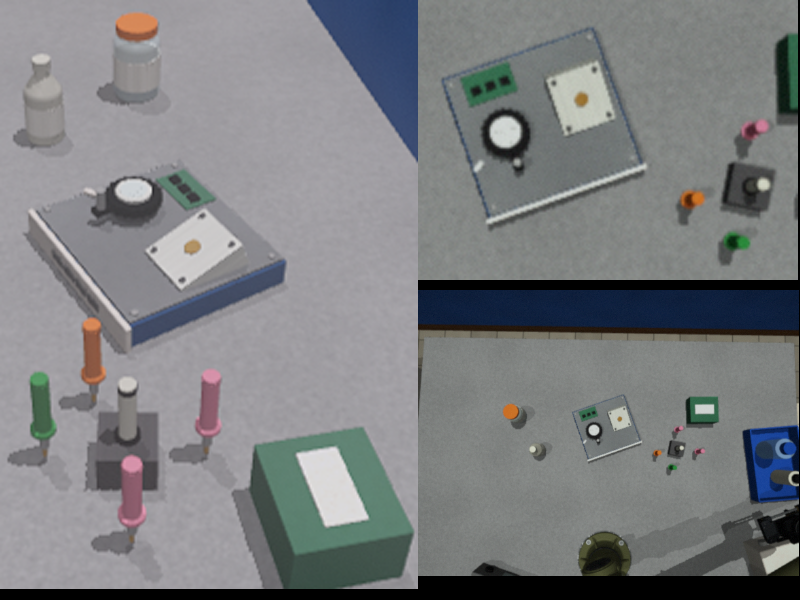

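```bash
cat > h.py <<'E'
import cv2,numpy as np
from scipy.optimize import minimize
from cell import env
def proj(p,X):
    X=np.atleast_2d(X);T=p["camera_from_world"];c=X@T[:3,:3].T+T[:3,3];u=c@p["camera_matrix"].T;return u[:,:2]/u[:,2:]
def ray(p,uv,z):
    T=p["camera_from_world"];d=T[:3,:3].T@np.linalg.solve(p["camera_matrix"],[*uv,1]);o=-T[:3,:3].T@T[:3,3];return o+d*(z-o[2])/d[2]
def tri(ps,uvs):
    A=[];b=[]
    for p,uv in zip(ps,uvs):
        T=p["camera_from_world"];d=T[:3,:3].T@np.linalg.solve(p["camera_matrix"],[*uv,1]);d/=np.linalg.norm(d);o=-T[:3,:3].T@T[:3,3]
        M=np.eye(3)-np.outer(d,d);A.append(M);b.append(M@o)
    x=np.linalg.lstsq(np.vstack(A),np.hstack(b),rcond=None)[0];return x
def box(x,y,yaw,a,b,h):
    c,s=np.cos(yaw),np.sin(yaw)
    return np.array([[x+c*i*a/2-s*j*b/2,y+s*i*a/2+c*j*b/2,k*h] for i in(-1,1) for j in(-1,1) for k in(0,1)])
def fitbox(views,x0,a,b,h):
    S=4
    def f(v):
        e=0
        for p,m in views:
            q=cv2.convexHull(proj(p,box(*v,a,b,h)).astype(np.float32))[:,0]
            im=np.zeros((420*2,560*2),np.uint8);cv2.fillConvexPoly(im,np.round((q+.5)*2*16-8).astype(int),1,cv2.LINE_8,4)
            M=cv2.resize(m.astype(np.uint8),None,fx=2,fy=2,interpolation=0)
            e+=1-(im&M).sum()/(im|M).sum()
        return e
    x0=np.array(x0)
    r=minimize(f,x0,method="Nelder-Mead",options=dict(initial_simplex=x0+np.vstack([np.zeros(3),np.diag([.02,.02,.15])]),xatol=1e-4,fatol=1e-4));return r.x,r.fun
E
python3 - <<'E'
from h import *
ps=[env.read_camera(n) for n in("side","top")]
def reg(p,t,i=0):return env.regions_of(p,t)[i]["region"]
U=[(p,reg(p,"unit")) for p in ps]
for i in (0,1):print("unit",fitbox(U[i:i+1],[.55,0,.33],.22,.24,.04))
u,f=fitbox(U,[.55,0,.33],.22,.24,.04);print("unit",u,f)
S=[]
for p in ps:
    m=reg(p,"stand")
    S.append((p,m))
print("stand",fitbox(S[1:],[.48,-.25,.1],.06,.06,.045),fitbox(S,[.48,-.25,.1],.06,.06,.045))
# colours
for p,n in zip(ps,("side","top")):
    im=p["image"].astype(int);mx=im.max(2);mn=im.min(2)
    for t,(l,tp,r,b),k in (("barrel",(250,190,290,225) if n=="side" else (245,190,272,225),mn>185),
      ("pad",(290,228,312,252) if n=="side" else (285,178,308,203),(im[:,:,0]-im[:,:,2]>50)),
      ("bar",(235,200,252,216) if n=="side" else (238,214,252,232),mn>175),
      ("handle",(255,300,280,345) if n=="side" else (375,222,395,242),mn>130)):
        w=np.zeros((420,560),np.uint8);w[tp:b,l:r]=k[tp:b,l:r]
        c,lab,st,ce=cv2.connectedComponentsWithStats(w)
        if c>1:
            j=1+st[1:,4].argmax();print(n,t,st[j],ce[j].round(1))
c,s=np.cos(u[2]),np.sin(u[2]);R=np.array([[c,-s],[s,c]])
W=lambda x,y,z:[*(u[:2]+R@[x,y]),z]
for nm,P in(("barreltop",W(0,.055,.071)),("pad",W(.01,-.065,.06))):print(nm,P,[proj(p,P).round(1) for p in ps])
print(ray(ps[1],(265,221.5),.09),ray(ps[1],(245,223.5),.045))
big=[cv2.resize(p["image"][a:a+60,b:b+80],None,fx=5,fy=5,interpolation=2)for p,a,b in((ps[0],195,225),(ps[1],180,225),(ps[0],305,230),(ps[1],205,330))]
cv2.imwrite("pics/m1.png",np.vstack([np.hstack(big[:2]),np.hstack(big[2:])])[:,:,::-1])
E
```

```text
unit (array([0.56043229, 0.00172166, 0.36344443]), np.float64(0.02648452746027319))
unit (array([0.55983705, 0.00455592, 0.35592502]), np.float64(0.026579011051060752))
unit [0.55986342 0.00332879 0.35918646] 0.053213753535727104
stand (array([ 0.47377165, -0.30178059, -0.19583108]), np.float64(0.2459252157238735)) (array([ 0.47405975, -0.30206133, -0.17991151]), np.float64(0.6036376616092575))
side barrel [261 205  19  11 162] [269.9 209.8]
side pad [297 236   8   7  41] [300.5 239.4]
side bar [244 209   6   3  14] [246.6 209.9]
side handle [255 300  25  27 554] [267.2 311.5]
top barrel [252 199  14  14 160] [258.4 205.5]
top pad [294 186   6   7  31] [296.4 189.3]
top bar [243 221   4   4  10] [244.7 222.6]
top handle [385 229   6   6  30] [387.4 231.6]
barreltop [np.float64(0.5405302226413409), np.float64(0.05481885958670339), 0.071] [array([[268.2, 210.2]]), array([[258.7, 207.4]])]
pad [np.float64(0.5920735813292417), np.float64(-0.05400798533296888), 0.06] [array([[299.4, 240.5]]), array([[296.6, 190.7]])]
[0.49929823 0.0354283  0.09      ] [0.49502249 0.0952656  0.045     ]
```

View pics/m1.png

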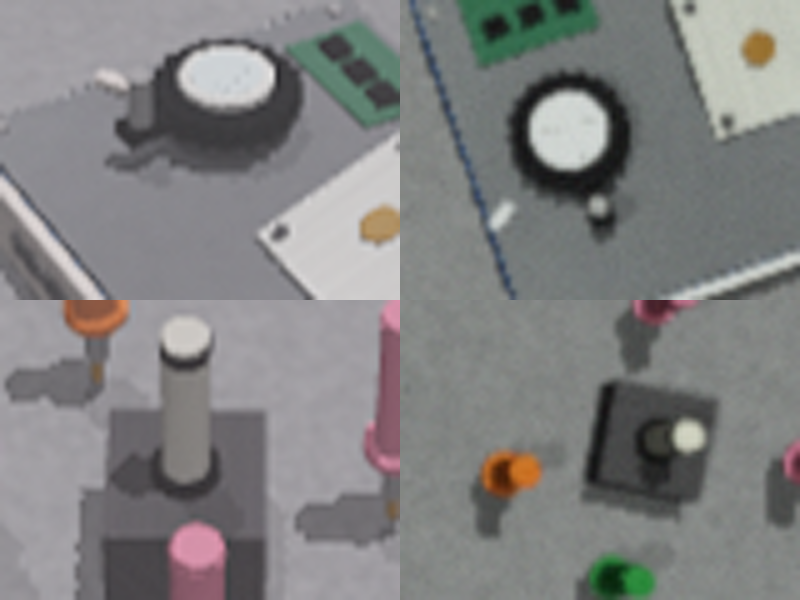

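Pictures show the post (top view ~(264.8,221)) about 65° anticlockwise of the white bar (245,223), and the white probe in the stand (handle top at top-view (387.8,232), side (267.2,312)), ringed by four coloured decoys.

```bash
python3 - <<'E'
from h import *
ps=[env.read_camera(n) for n in("side","top")]
P=lambda a,b:tri(ps,[a,b]).round(4)
ax=P((269.9,209.8),(258.4,205.5));print("axis",ax)
pad=P((300.5,239.4),(296.4,189.3));print("pad",pad,"yaw check",np.arctan2(*(ax-pad)[[1,0]]))
post=P((253.6,212),(264.8,221));print("post",post,ray(ps[1],(264.8,221),.09),ray(ps[1],(245,223),.045))
print("probe top",P((267.2,312),(387.6,231.8)),ray(ps[1],(387.6,231.8),.12),ray(ps[0],(267.2,312),.12),"guard",ray(ps[1],(381.8,233),.05),ray(ps[0],(267.2,338.5),.05))
hsv=cv2.cvtColor(ps[1]["image"],cv2.COLOR_RGB2HSV)
for d in env.regions_of(ps[1],"probe")+env.regions_of(ps[0],"probe"):print(d["rect"].__repr__(),round(d["conf"],2))
w=((hsv[:,:,1]>110)).astype(np.uint8);w[:215]=0;w[270:]=0;w[:,:335]=0;w[:,425:]=0
w[205:222,360:390]=(hsv[:,:,1]>70)[205:222,360:390]
c,l,st,ce=cv2.connectedComponentsWithStats(w)
for j in range(1,c):
    if st[j,4]>15:
        print("decoy",st[j],ce[j],ray(ps[1],ce[j],.06))
E
```

```text
axis [0.5455 0.056  0.0706]
pad [ 0.5954 -0.0531  0.0621] yaw check 1.9997692902344588
post [0.5019 0.0361 0.0848] [0.50070315 0.03602051 0.09      ] [0.49648607 0.09529952 0.045     ]
probe top [ 0.475  -0.3032  0.12  ] [ 0.47480425 -0.30312913  0.12      ] [ 0.47526549 -0.303195    0.12      ] guard [ 0.47370509 -0.30321027  0.05      ] [ 0.47466722 -0.30506466  0.05      ]
[377.6, 229.3, 388.0, 235.3] 0.68
[407.2, 234.5, 419.8, 243.6] 0.54
[367.4, 257.8, 380.6, 263.2] 0.53
[260.0, 350.3, 279.6, 393.8] 0.95
[302.6, 305.4, 316.8, 343.9] 0.71
[215.8, 306.7, 229.3, 346.5] 0.69
[259.8, 310.7, 273.8, 344.1] 0.68
[244.3, 278.1, 255.8, 319.3] 0.6
decoy [377 205  12   5  38] [381.21052632 206.44736842] [ 0.5501939  -0.29957306  0.06      ]
decoy [346 235  12  10  85] [351.44705882 239.22352941] [ 0.45400467 -0.21353716  0.06      ]
decoy [408 235   8   6  38] [411.57894737 237.42105263] [ 0.46205802 -0.38648901  0.06      ]
decoy [368 256  13   9  79] [373.59493671 260.39240506] [ 0.39452259 -0.27706312  0.06      ]
```

Emit:
apply_moves(targets=[[[50,60,10],[0,0,0]],[[90,105,10],[0,0,0]],[[120,150,10],[0,0,0]],[[140,195,10],[0,0,0]],[[160,240,10],[0,0,0]],[[180,285,10],[0,0,0]],[[200,330,10],[0,0,0]],[[215,377,10],[0,0,0]]], hand=40, squeeze=15)

```text
time_s: 2.5
tool_pos: [0.4294, -0.2658, 0.2072]
tool_rot: [179.9, -0.0, 20.5]
force: [0.8, 0.2, 0.8]
grip_width: 0.0407
```

Emit:
apply_moves(targets=[[[10,45,0],[0,0,0]],[[20,92,0],[0,0,0]],[[30,138,0],[0,0,0]],[[40,184,0],[0,0,0]],[[50,230,0],[0,0,0]],[[59,268,-20],[0,0,0]],[[59,268,-50],[0,0,0]],[[59,268,-50],[0,0,0]]])

```text
time_s: 3.3
tool_pos: [0.4848, 0.0014, 0.1538]
tool_rot: [-179.9, 0.3, 20.6]
force: [0.3, 0.2, -0.2]
grip_width: 0.0401
```

Emit:
apply_moves(targets=[[[0,0,0],[0,0,0]],[[0,0,0],[0,0,0]]])

```text
time_s: 3.5
tool_pos: [0.4884, -0.001, 0.1583]
tool_rot: [179.9, -0.1, 20.3]
force: [-0.3, 0.7, 0.5]
grip_width: 0.0401
```

Emit:
apply_moves(targets=[[[6,18,0],[0,0,0]],[[12,37,0],[0,0,0]],[[12,37,0],[0,0,0]],[[12,37,-20],[0,0,0]],[[12,37,-40],[0,0,0]],[[12,37,-48],[0,0,0]],[[12,37,-48],[0,0,0]],[[12,37,-48],[0,0,0]]])

```text
time_s: 4.3
tool_pos: [0.5002, 0.0367, 0.1099]
tool_rot: [180.0, -0.1, 20.4]
force: [0.0, 0.5, 0.2]
grip_width: 0.0402
```

```bash
python3 - <<'E'
from h import *
ps=[env.read_camera(n) for n in("side","top")]
o=env.get_obs();print(o["tool_pos"],o["tool_rot"],o["qpos"].round(1))
print([proj(p,o["tool_pos"]).round(1) for p in ps])
big=[cv2.resize(p["image"][a:a+75,b:b+65],None,fx=6,fy=6,interpolation=2)for p,a,b in((ps[0],170,220),(ps[1],185,230))]
cv2.imwrite("pics/m2.png",np.hstack(big)[:,:,::-1])
E
```

```text
[0.50045314 0.03701198 0.11005545] [ 1.79944906e+02 -9.94530366e-02  2.04129383e+01] [ 29.6   6.4 -38.8 109.1   4.4  65.8 -80.3]
[array([[252.3, 203.1]]), array([[264.2, 220.7]])]
```

View pics/m2.png

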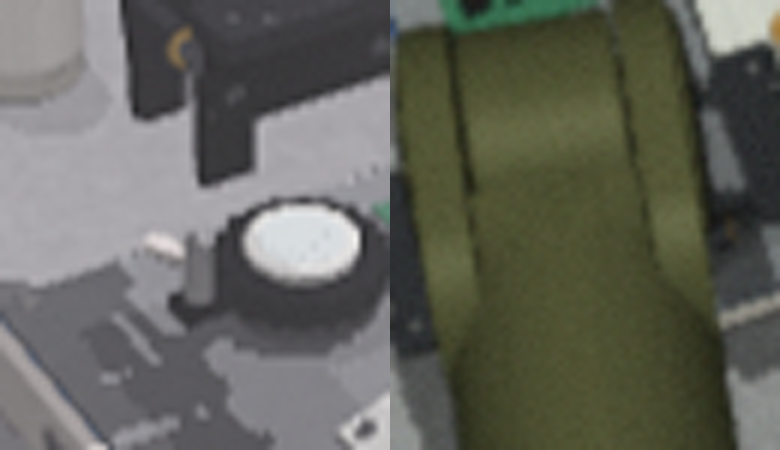

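The side view shows the two fingers straddling the post (199,245 in the crop), with the top view blocked by the arm. Descend and grip.

Emit:
apply_moves(targets=[[[0,-1,-19],[0,0,0]],[[0,-1,-38],[0,0,0]],[[0,-1,-38],[0,0,0]]])

```text
time_s: 4.7
tool_pos: [0.4981, 0.036, 0.0696]
tool_rot: [-179.9, 0.2, 20.4]
force: [-0.9, -0.0, 0.3]
grip_width: 0.0399
```

Emit:
apply_moves(targets=[[[0,0,0],[0,0,0]],[[0,0,0],[0,0,0]],[[0,0,0],[0,0,0]],[[0,0,0],[0,0,0]],[[0,0,0],[0,0,0]]], hand=5, squeeze=15)

```text
time_s: 5.2
tool_pos: [0.4998, 0.0362, 0.0713]
tool_rot: [180.0, -0.0, 20.4]
force: [0.2, -0.1, 0.5]
grip_width: 0.0091
```

Emit:
apply_moves(targets=[[[0,0,0],[0,0,0]],[[0,0,0],[0,0,0]]])

```text
time_s: 5.4
tool_pos: [0.4995, 0.0363, 0.0709]
tool_rot: [180.0, 0.0, 20.4]
force: [0.1, 0.2, 0.8]
grip_width: 0.0059
```

```bash
python3 - <<'E'
from h import *
ps=[env.read_camera(n) for n in("side",)]
o=env.get_obs();print(o["tool_pos"],o["grip_width"])
print([proj(p,o["tool_pos"]).round(1) for p in ps])
big=[cv2.resize(p["image"][a:a+75,b:b+65],None,fx=7,fy=7,interpolation=2)for p,a,b in((ps[0],170,220),)]
cv2.imwrite("pics/m3.png",np.hstack(big)[:,:,::-1])
E
```

```text
[0.49953888 0.03627226 0.07087037] 0.004948753691110793
[array([[252.3, 216.8]])]
```

View pics/m3.png

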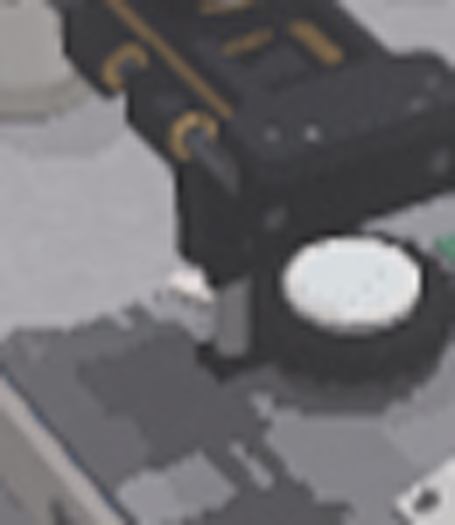

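The fingers closed to 5 mm, so they missed the post. The picture shows the fingertip edge (crop 200,275) right at the height of the post's top. The tips seem about 20 mm higher than the TCP reading implies. Open, go lower while watching force, close again.

Emit:
apply_moves(targets=[[[0,0,0],[0,0,0]],[[0,0,0],[0,0,0]],[[0,0,0],[0,0,0]],[[0,0,0],[0,0,0]],[[0,0,0],[0,0,0]],[[0,0,0],[0,0,0]]], hand=36)

```text
time_s: 6.05
tool_pos: [0.4996, 0.0363, 0.0709]
tool_rot: [180.0, 0.0, 20.4]
force: [0.5, -0.3, -0.1]
grip_width: 0.0351
```

Emit:
apply_moves(targets=[[[1,0,-6],[0,0,0]],[[1,0,-12],[0,0,0]],[[1,0,-17],[0,0,0]],[[1,0,-17],[0,0,0]]])

```text
time_s: 6.45
tool_pos: [0.4996, 0.0363, 0.0527]
tool_rot: [-179.9, 0.1, 20.4]
force: [0.0, 0.4, 0.1]
grip_width: 0.0361
```

```bash
python3 - <<'E'
from h import *
ps=[env.read_camera(n) for n in("side",)]
o=env.get_obs();print(o["tool_pos"],o["grip_width"],o["force"])
print([proj(p,o["tool_pos"]).round(1) for p in ps])
big=[cv2.resize(p["image"][a:a+75,b:b+75],None,fx=7,fy=7,interpolation=2)for p,a,b in((ps[0],170,215),)]
cv2.imwrite("pics/m4.png",np.hstack(big)[:,:,::-1])
E
```

```text
[0.49998383 0.03634401 0.0532011 ] 0.0357466454687082 [ 0.44837641 -0.30545035  0.22350185]
[array([[252.6, 222.7]])]
```

View pics/m4.png

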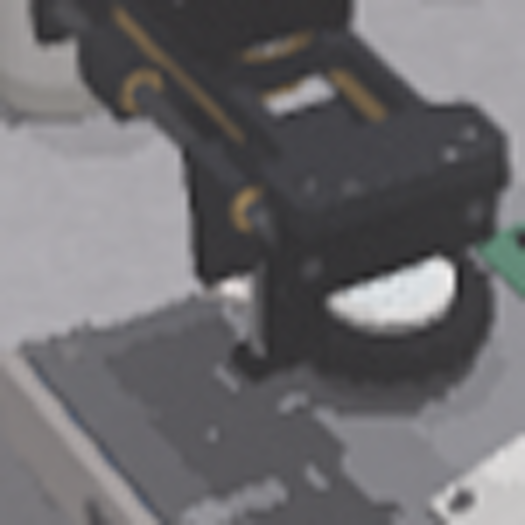

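Now the post (crop ~258,320) sits between the far finger (215,250) and the near finger (290,310). Close.

Emit:
apply_moves(targets=[[[0,0,0],[0,0,0]],[[0,0,0],[0,0,0]],[[0,0,0],[0,0,0]],[[0,0,0],[0,0,0]],[[0,0,0],[0,0,0]],[[0,0,0],[0,0,0]],[[0,0,0],[0,0,0]]], hand=5, squeeze=15)

```text
time_s: 7.2
tool_pos: [0.5007, 0.0362, 0.054]
tool_rot: [180.0, -0.0, 20.4]
force: [0.1, -0.4, 0.6]
grip_width: 0.0111
```

Emit:
apply_moves(targets=[[[-1.3,3.5,0],[0,0,-0.06]],[[-2.4,7.1,0],[0,0,-0.12]],[[-3.2,10.8,0],[0,0,-0.18]],[[-3.8,14.5,0],[0,0,-0.24]],[[-4,18.3,0],[0,0,-0.3]],[[-4,22.1,0],[0,0,-0.36]],[[-4,22.1,0],[0,0,-0.36]]])

```text
time_s: 7.9
tool_pos: [0.4968, 0.0568, 0.054]
tool_rot: [179.9, -0.0, -0.2]
force: [0.3, -4.0, 1.5]
grip_width: 0.0111
```

Emit:
apply_moves(targets=[[[0.6,3.8,0],[0,0,-0.06]],[[1,7.6,0],[0,0,-0.12]],[[2,11.2,0],[0,0,-0.18]],[[3.1,14.8,0],[0,0,-0.24]],[[4.6,18.2,0],[0,0,-0.3]],[[6.4,21.7,0],[0,0,-0.36]],[[8.5,25,0],[0,0,-0.42]],[[8.5,25,0],[0,0,-0.42]]])

```text
time_s: 8.7
tool_pos: [0.5044, 0.0825, 0.0539]
tool_rot: [179.9, 0.1, -24.2]
force: [-2.1, -3.2, 4.5]
grip_width: 0.0112
```

Emit:
apply_moves(targets=[[[1.5,2,0],[0,0,-0.05]],[[3,4,0],[0,0,-0.08]],[[3,4,0],[0,0,-0.08]],[[3,4,0],[0,0,-0.08]]])

```text
time_s: 9.1
tool_pos: [0.5074, 0.0868, 0.0538]
tool_rot: [179.9, 0.1, -28.7]
force: [-3.3, -3.4, 4.5]
grip_width: 0.011
```

Emit:
apply_moves(targets=[[[0,0,0],[0,0,0]],[[0,0,0],[0,0,0]],[[0,0,0],[0,0,0]],[[0,0,0],[0,0,0]],[[0,0,0],[0,0,0]],[[0,0,0],[0,0,0]]], hand=36)

```text
time_s: 9.7
tool_pos: [0.5081, 0.0876, 0.0538]
tool_rot: [-180.0, 0.0, -28.8]
force: [0.0, 0.1, -0.2]
grip_width: 0.0353
```

Emit:
apply_moves(targets=[[[0,0,25],[0,0,0]],[[0,0,60],[0,0,0]],[[0,-20,95],[0,0,0.1]],[[0,-60,110],[0,0,0.2]],[[0,-105,110],[0,0,0.3]],[[0,-150,110],[0,0,0.4]],[[0,-195,110],[0,0,0.5]],[[0,-240,110],[0,0,0.6]]])

```text
time_s: 10.5
tool_pos: [0.5079, -0.1544, 0.1642]
tool_rot: [180.0, -0.0, 5.8]
force: [1.1, 0.2, 0.2]
grip_width: 0.0357
```

```bash
python3 - <<'E'
from h import *
ps=[env.read_camera(n) for n in("side","top")]
o=env.get_obs();print(o["tool_pos"],o["tool_rot"],o["grip_width"],o["force"])
T=[(.5078,.0861,.09),(.4965,.0955,.045)]
print([proj(p,T).round(1).tolist() for p in ps])
big=[cv2.resize(p["image"][a:a+80,b:b+80],None,fx=5,fy=5,interpolation=2)for p,a,b in((ps[0],180,220),(ps[1],170,225))]
cv2.imwrite("pics/m5.png",np.hstack(big)[:,:,::-1])
E
```

```text
[ 0.50668304 -0.16097774  0.16347616] [1.79826635e+02 5.82428281e-02 5.02167791e+00] 0.036010865815986816 [-1.03574404  0.7307076   0.00745899]
[[[252.4, 197.5], [247.6, 210.7]], [[247.1, 218.2], [244.9, 223.0]]]
```

View pics/m5.png

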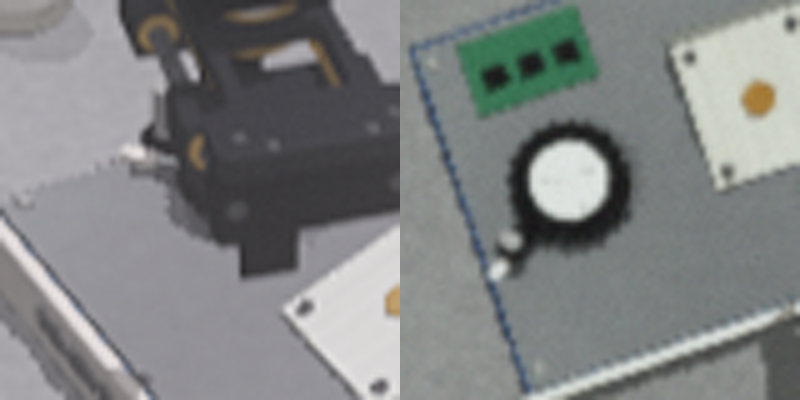

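The top view shows the post top at (247,218), exactly on the locked projection (247.1,218.2) and in line with the bar. On to the probe.

Emit:
apply_moves(targets=[[[-10,-35,5],[0,0,0.1]],[[-20,-75,5],[0,0,0.2]],[[-28,-110,5],[0,0,0.26]],[[-32,-140,5],[0,0,0.26]],[[-32,-140,5],[0,0,0.26]],[[-32,-140,5],[0,0,0.26]],[[-32,-140,5],[0,0,0.26]]])

```text
time_s: 11.3
tool_pos: [0.4768, -0.2908, 0.1688]
tool_rot: [-180.0, -0.0, 20.6]
force: [0.4, -0.6, 0.0]
grip_width: 0.0361
```

Emit:
apply_moves(targets=[[[-2,-12,-10],[0,0,0]],[[-2,-12,-28],[0,0,0]],[[-2,-12,-28],[0,0,0]],[[-2,-12,-28],[0,0,0]]])

```text
time_s: 11.7
tool_pos: [0.4739, -0.3041, 0.1404]
tool_rot: [-179.9, 0.0, 20.5]
force: [0.3, -0.6, 0.2]
grip_width: 0.0358
```

```bash
python3 - <<'E'
from h import *
ps=[env.read_camera(n) for n in("side","top")]
o=env.get_obs();print(o["tool_pos"],o["tool_rot"],o["grip_width"],o["force"])
print([proj(p,o["tool_pos"]).round(1).tolist() for p in ps])
big=[cv2.resize(p["image"][a:a+80,b:b+80],None,fx=5,fy=5,interpolation=2)for p,a,b in((ps[0],280,225),(ps[1],200,340))]
cv2.imwrite("pics/m6.png",np.hstack(big)[:,:,::-1])
E
```

```text
[ 0.47459921 -0.30458083  0.14151266] [ 1.79950440e+02 -3.61615038e-02  2.04810883e+01] 0.03600973121196562 [ 0.15274027 -0.03191221  0.03609179]
[[[266.9, 304.3]], [[390.1, 231.6]]]
```

View pics/m6.png

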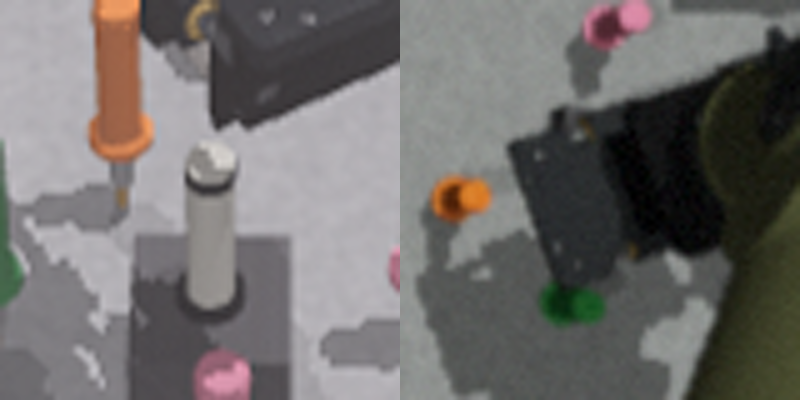

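Gripper is centred over the probe handle (side crop 212,165), decoys clear. Descend and grip.

Emit:
apply_moves(targets=[[[0,0.5,-25],[0,0,0]],[[0,0.5,-50],[0,0,0]],[[0,0.5,-68],[0,0,0]],[[0,0.5,-76],[0,0,0]],[[0,0.5,-76],[0,0,0]]])

```text
time_s: 12.3
tool_pos: [0.4738, -0.3038, 0.0644]
tool_rot: [-179.9, 0.0, 20.5]
force: [1.1, -0.1, 0.2]
grip_width: 0.0359
```

Emit:
apply_moves(targets=[[[0,0,0],[0,0,0]],[[0,0,0],[0,0,0]],[[0,0,0],[0,0,0]],[[0,0,0],[0,0,0]],[[0,0,0],[0,0,0]],[[0,0,0],[0,0,0]]], hand=8, squeeze=30)

```text
time_s: 12.9
tool_pos: [0.4747, -0.3044, 0.0658]
tool_rot: [179.9, -0.0, 20.4]
force: [-0.0, 0.5, 5.7]
grip_width: 0.0172
```

Emit:
apply_moves(targets=[[[0,0,10],[0,0,0]],[[0,0,30],[0,0,0]],[[0,0,50],[0,0,0]],[[0,0,70],[0,0,0]],[[0,0,90],[0,0,0]],[[0,0,90],[0,0,0]],[[0,0,90],[0,0,0]],[[0,0,90],[0,0,0]]])

```text
time_s: 13.7
tool_pos: [0.4731, -0.3036, 0.1533]
tool_rot: [-179.9, 0.1, 20.4]
force: [-0.4, -0.3, -0.8]
grip_width: 0.017
```

```bash
python3 - <<'E'
from h import *
ps=[env.read_camera(n) for n in("side","top")]
o=env.get_obs();print(o["tool_pos"],o["tool_rot"],o["grip_width"],o["force"],o["qpos"].round(1))
t=o["tool_pos"]
print([proj(p,[t,t-[0,0,.0203],t-[0,0,.0603]]).round(1).tolist() for p in ps])
big=[cv2.resize(p["image"][a:a+90,b:b+80],None,fx=6,fy=6,interpolation=2)for p,a,b in((ps[0],260,225),)]
cv2.imwrite("pics/m7.png",np.hstack(big)[:,:,::-1])
E
```

```text
[ 0.4731976  -0.30363119  0.15338398] [-1.79879888e+02  8.69916940e-02  2.04480202e+01] 0.016746199783876793 [ 0.16433694 -0.85928281 -0.96201401] [ 47.3  10.4 -19.3  98.5   3.6  71.8 -42.4]
[[[266.0, 299.3], [266.1, 307.3], [266.2, 322.5]], [[390.8, 232.0], [389.0, 232.2], [385.5, 232.7]]]
```

View pics/m7.png

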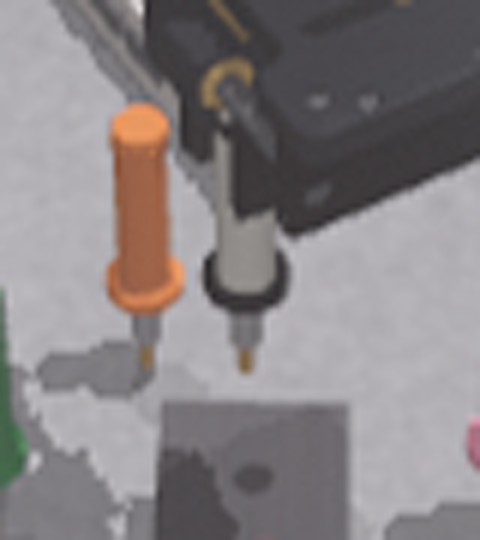

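Probe hangs straight, tip at (266,322), matching the prediction of 60.3 mm below the TCP. Now travel to hover over the pad, tilting by 20°.

Emit:
apply_moves(targets=[[[0,0,30],[0,0,0]],[[5,15,50],[0,0,0]],[[18,50,50],[0.03,-0.08,0]],[[33,90,50],[0.06,-0.16,0]],[[48,130,50],[0.09,-0.24,0]],[[63,170,50],[0.123,-0.328,0]],[[76,205,50],[0.123,-0.328,0]],[[89,238,40],[0.123,-0.328,0]]])

```text
time_s: 14.6
tool_pos: [0.563, -0.0653, 0.1951]
tool_rot: [180.0, -20.1, 20.4]
force: [0.5, -0.4, -1.0]
grip_width: 0.0172
```

Emit:
apply_moves(targets=[[[0,0,0],[0,0,0]],[[0,0,0],[0,0,0]],[[0,0,0],[0,0,0]]])

```text
time_s: 14.9
tool_pos: [0.5626, -0.0674, 0.1944]
tool_rot: [-179.9, -20.0, 20.3]
force: [0.2, 0.2, -0.8]
grip_width: 0.0173
```

```bash
cat > go.py <<'E'
from h import *
from scipy.spatial.transform import Rotation as Ro
o=env.get_obs();t=o["tool_pos"];R=Ro.from_euler("xyz",o["tool_rot"],degrees=True)
n=np.array([-.320,-.120,.940]);n/=np.linalg.norm(n);pad=np.array([.5945,-.0533,.0625])
zt=-R.as_matrix()[:,2];tip=t-zt*.0605
print("tcp",t,"force",o["force"],"grip",o["grip_width"],"q",o["qpos"].round(0))
a=np.cross(zt,n);print("axis err rotvec",a.round(3))
d=tip-pad;print("tip",tip.round(4),"height along n mm",d@n*1e3,"lateral",((d-(d@n)*n)*1e3).round(1))
for h in(.03,.0,-.003,-.007):print(h,"shift mm",((pad+n*(.0605+h)-t)*1e3).round(1))
E
python3 go.py
```

```text
tcp [ 0.56259733 -0.06737574  0.19438073] force [ 0.24593417  0.22634431 -0.8324623 ] grip 0.01733186678829588 q [ 42.  -4. -29. 111. -16.  57. -50.]
axis err rotvec [0.    0.001 0.   ]
tip [ 0.582  -0.0601  0.1375] height along n mm 75.33867907713703 lateral [11.6  2.2  4.2]
0.03 shift mm [  2.9   3.2 -46.8]
0.0 shift mm [ 12.5   6.8 -75. ]
-0.003 shift mm [ 13.5   7.2 -77.8]
-0.007 shift mm [ 14.8   7.7 -81.6]
```

Emit:
apply_moves(targets=[[[4,3,-25],[0,0,0]],[[7,5,-50],[0,0,0]],[[8,5,-61],[0,0,0]],[[8,5,-61],[0,0,0]],[[8,5,-61],[0,0,0]]])

```text
time_s: 15.4
tool_pos: [0.5715, -0.062, 0.1346]
tool_rot: [-180.0, -20.1, 20.4]
force: [-0.5, -0.3, -1.0]
grip_width: 0.0173
```

```bash
cat >> go.py <<'E'
ps=[env.read_camera(n) for n in("side","top")]
print([proj(p,[tip,pad,tip+zt*.04]).round(1).tolist() for p in ps])
import sys
big=[cv2.resize(p["image"][a:a+70,b:b+70],None,fx=5,fy=5,interpolation=2)for p,a,b in((ps[0],190,260),(ps[1],160,255))]
cv2.imwrite(f"pics/{sys.argv[1]}.png",np.hstack(big)[:,:,::-1])
E
python3 go.py m8
```

```text
tcp [ 0.57150697 -0.06199765  0.1346446 ] force [-0.51098185 -0.29779493 -0.99502366] grip 0.01728182797412007 q [ 41.  -0. -30. 115. -14.  49. -51.]
axis err rotvec [-0.     0.002  0.   ]
tip [ 0.591  -0.0547  0.0778] height along n mm 15.702360873358495 lateral [1.5 0.4 0.6]
0.03 shift mm [-6.  -2.2 12.9]
0.0 shift mm [  3.6   1.4 -15.3]
-0.003 shift mm [  4.6   1.8 -18.1]
-0.007 shift mm [  5.9   2.3 -21.9]
[[[299.3, 234.7], [300.4, 239.3], [294.5, 223.4]], [[297.1, 190.3], [296.5, 189.8], [299.4, 193.3]]]
```

View pics/m8.png

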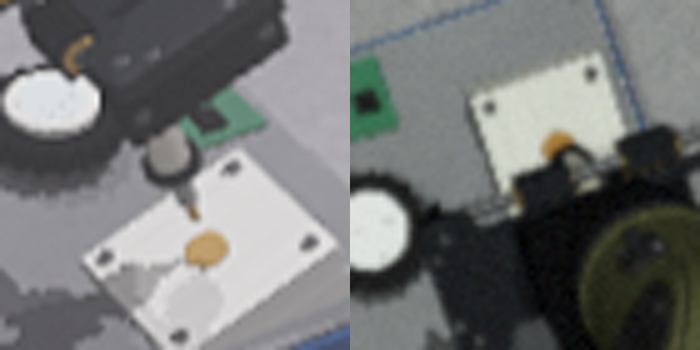

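Tip at side crop (196,217) hovers above the pad (207,249), with axis square. Advance along the normal and watch force.

Emit:
apply_moves(targets=[[[1.6,0.6,-4.7],[0,0,0]],[[3.2,1.2,-9.4],[0,0,0]],[[4.2,1.5,-12.2],[0,0,0]],[[4.2,1.5,-12.2],[0,0,0]],[[4.2,1.5,-12.2],[0,0,0]]])

```text
time_s: 16.0
tool_pos: [0.5752, -0.0595, 0.1215]
tool_rot: [-179.9, -20.1, 20.4]
force: [-0.3, -0.0, -0.7]
grip_width: 0.0172
```

Emit:
apply_moves(targets=[[[1,0.4,-2.8],[0,0,0]],[[1,0.4,-2.8],[0,0,0]],[[1,0.4,-2.8],[0,0,0]]])

```text
time_s: 16.3
tool_pos: [0.5764, -0.0593, 0.119]
tool_rot: [-180.0, -20.1, 20.4]
force: [0.1, -0.4, -0.1]
grip_width: 0.0174
```

Emit:
apply_moves(targets=[[[1,0.4,-2.8],[0,0,0]],[[1,0.4,-2.8],[0,0,0]],[[1,0.4,-2.8],[0,0,0]]])

```text
time_s: 16.6
tool_pos: [0.5774, -0.0589, 0.1162]
tool_rot: [-180.0, -20.1, 20.4]
force: [-1.1, 0.2, 2.2]
grip_width: 0.0171
```

```bash
python3 - <<'E'
from h import *
F=[];P=[]
for i in range(12):
    env.read_camera("side");o=env.get_obs();F.append(o["force"]);P.append(o["tool_pos"])
print(np.mean(F,0),np.std(F,0),np.mean(P,0))
E
python3 go.py m9
```

```text
[-0.44165065 -0.56716303  0.9438277 ] [0.46610234 0.26784445 0.42969739] [ 0.57735723 -0.05891177  0.1162027 ]
tcp [ 0.57731844 -0.05890733  0.11613626] force [-0.50968232 -0.86483509 -0.0240799 ] grip 0.017030175168675533 q [ 40.   2. -31. 115. -13.  47. -52.]
axis err rotvec [-0.     0.002  0.   ]
tip [ 0.5968 -0.0516  0.0593] height along n mm -3.922164256399605 lateral [1.  1.2 0.5]
0.03 shift mm [-11.8  -5.3  31.4]
0.0 shift mm [-2.2 -1.7  3.2]
-0.003 shift mm [-1.2 -1.3  0.4]
-0.007 shift mm [ 0.1 -0.8 -3.4]
[[[301.2, 239.8], [300.4, 239.3], [296.6, 228.8]], [[295.8, 189.2], [296.5, 189.8], [298.0, 192.0]]]
```

View pics/m9.png

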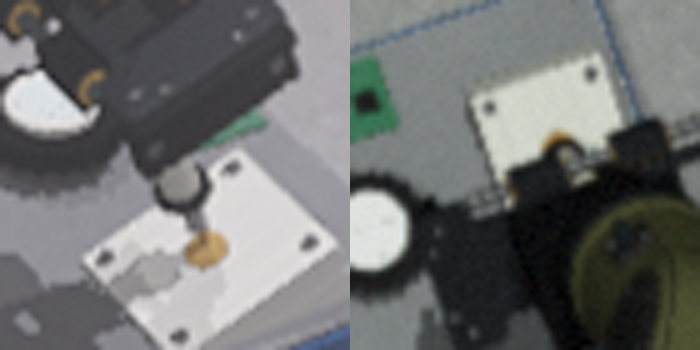

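Tip sits on the pad, a little toward the barrel side (tip 203,242 vs pad centre 207,250), with about 2 N. Back off, shift 3 mm, and press 4 mm deeper.

Emit:
apply_moves(targets=[[[-1.3,-0.5,4],[0,0,0]],[[-0.3,-3.3,4],[0,0,0]],[[1,-2.8,0],[0,0,0]],[[1.7,-2.5,-2],[0,0,0]],[[2.3,-2.3,-3.8],[0,0,0]],[[2.3,-2.3,-3.8],[0,0,0]],[[2.3,-2.3,-3.8],[0,0,0]]])

```text
time_s: 18.0
tool_pos: [0.5797, -0.0613, 0.1124]
tool_rot: [-180.0, -20.1, 20.4]
force: [-0.1, -0.8, 1.6]
grip_width: 0.0172
```

```bash
python3 - <<'E'
from h import *
F=[];P=[]
for i in range(12):
    env.read_camera("side");o=env.get_obs();F.append(o["force"]);P.append(o["tool_pos"])
print(np.mean(F,0),np.std(F,0),np.mean(P,0),np.ptp(P,0))
E
python3 go.py m10
python3 - <<'E'
import cv2
a=cv2.imread('pics/m10.png')[:,:350];cv2.imwrite('pics/m11.png',cv2.resize(a[100:300,100:300],None,fx=3,fy=3,interpolation=2))
E
```

```text
[-0.75069988 -1.47137058  2.1132996 ] [0.31764053 0.45729154 0.55987412] [ 0.57966662 -0.06127857  0.11242621] [0.00013182 0.00012557 0.00016368]
tcp [ 0.57961392 -0.06123074  0.11232892] force [-0.74711705 -2.25560028  0.98122202] grip 0.017134948991959997 q [ 40.   2. -31. 115. -12.  46. -52.]
axis err rotvec [-0.     0.002  0.   ]
tip [ 0.5991 -0.054   0.0555] height along n mm -7.95600158390398 lateral [ 2.  -1.6  0.5]
0.03 shift mm [-14.1  -2.9  35.2]
0.0 shift mm [-4.5  0.7  7. ]
-0.003 shift mm [-3.5  1.   4.2]
-0.007 shift mm [-2.2  1.5  0.5]
[[[302.4, 241.7], [300.4, 239.3], [297.8, 230.7]], [[296.6, 188.6], [296.5, 189.8], [298.8, 191.4]]]
```

View pics/m11.png

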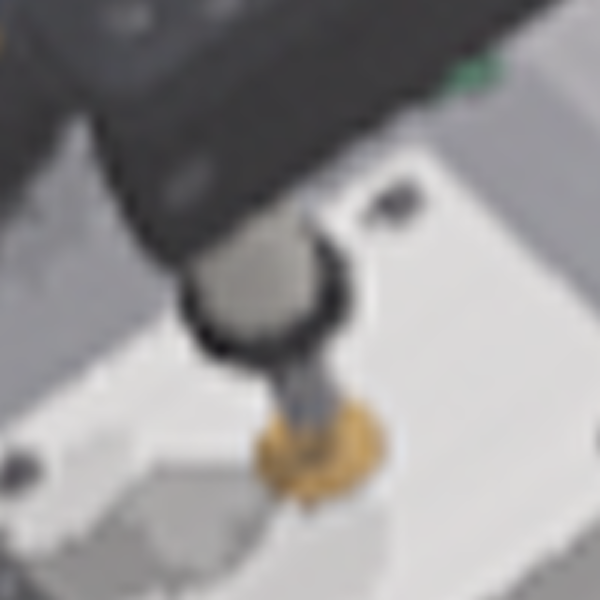

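```bash
python3 -c "
from cell import env
print(env.sign_off());o=env.get_obs();print(o['time_s'],o['force'],o['grip_width'])"
```

```text
the job is handed in; nothing more can be done
None
the job is handed in; nothing more can be done
```

The lock ring is turned to its mark, and the arm is holding the probe on the earth pad. I handed the job in after about 19 s of the 48 s allowed. The hand-in gives no verdict, so the results below are from my own checks.

- **Lock ring:** I turned the ring about 63° clockwise by gripping its post. In the top view the post came to pixel (247, 218), where the locked position projects to (247.1, 218.2). I did not look at the post again at the end, but nothing came near it afterwards.
- **Probe:** I lifted it clear of its stand and tilted it square to the slope, with about 0.002 rad of error by the tool pose.
- **Tip position:** The last picture shows the tip near the pad centre. By calculation it is about 2.6 mm off, and the limit is 10 mm.
- **Tip pressure:** The average push was about 3.2 N, which means the tip is roughly 6.7 mm in. The geometry gave 8.0 mm, and both are within the 3 to 11 mm allowed. The tool held still to within 0.2 mm.
- **Bottle, jar and tissue box:** I did not go near any of them, and I did not measure them again.

Two checks disagreed with what I expected:
- **First grip on the post:** It missed because the fingertips sat about 20 mm higher than the tool reading suggested. I went lower and gripped it on the second try.
- **First touch on the pad:** In the picture the tip looked a few mm to one side, so I backed off, shifted 3 mm and pressed again. A sideways force of about 1 N was still showing at the end, probably friction.

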